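Find the concealed catch of the cutlery chest

ROBOT

A 6-joint arm with a two-finger parallel gripper is mounted at the origin on the work surface. World frame = base frame: x ahead of the robot, y to its left, z up, the work surface at z = 0. Lengths are in mm, angles in rad, forces in N, time in s.
With the tool pointing down it reaches from about 275 to 750 mm from the base axis. Payload 10.2 kg.
Tool frame: the origin (TCP) lies on the front face of the gripper's body, between the roots of the fingers; the fingertips stand 73 mm ahead of it and the grasp point (between the pads) lies 54 mm ahead of it; z points along the fingers, y is the line along which they close (so a half turn about z gives the same grasp; the last joint's range is limited). The gripper opens to 85 mm and grips with 20 to 120 N. Pads are 22 mm wide; open, the fingers measure 114 mm over their backs; the gripper's body (76 mm by 85 mm) begins 54 mm behind the grasp point. The pads swing forward as they close: fully open they stand 13 mm farther back than shut.
Start: joints at [0.993, 0.313, 1.498, -0, 1.331, -0.223], TCP at [182.4, 492.303, 303.894] pointing down, gripper open.
Joint ranges: [-2.94, 2.94], [-0.97, 2.17], [0.19, 2.56], [-1.23, 4.37], [0.02, 3.11], [-2.88, 2.88]. Speed limits (rad/s): [2.39, 2.39, 3.01, 3.14, 3.14, 3.14].

INTERFACE

Orientations are given as a unit quaternion [w, x, y, z].
In Python, from rig import * gives the robot as it stands.
- The arm moves only by the tool step_arm, never from a script. Its argument "plan" is a list of rows, each an object with "offset": the shift along the tool's x, y, z in cm, a list of three; "rot": the turn, a rotation vector about the tool's x, y, z in degrees, a list of three; "gripper": the finger opening in cm, from 0 to 8.54. In form: [{"offset": [x, y, z], "rot": [wx, wy, wz], "gripper": gripper}, ...]. A call has 1 to 12 rows; each row is the pose to reach, as a shift and turn from the pose commanded when the call began, along the tool's axes at that moment; what a row does not reach only later rows make up. A row lasts 1/10 s, in which the tool goes at most 50 mm and 8.59 degrees, less where a joint would pass 70% of its speed; a pose out of reach is approached as far as the arm can. A call with a gripper value outside its range is refused whole. The fingers move at their own pace and stop on an object; "squeeze" is the grip in N (left out, the last holds). Time passes only in rows, so rows that repeat a pose let the fingers close. It gives the time, the measured TCP pose, the force, the opening and the grip force at its end, in the units of the state.
- sense(): the state, without advancing time (a new reading comes with each control period).
- capture(name): name is "scene" or "top" or "wrist"; returns a dict with "color" (400x640x3 uint8, red, green, blue), "depth" (400x640 float32, mm along the optical axis (not along the pixel's ray), 0 where there is no reading), "vertical_fov" (degrees; the focal length in pixels is half the picture's height over the tangent of half this angle, whatever the lens; pixels are square), "cx", "cy" (the principal point, pixels), "k1" (the pictures are not rectified: a ray, as slopes to the right and down, at radius r is drawn at 1 + k1 r^2 times it, then the intrinsics apply), "rvec" (rotation vector, rad) and "tvec" (3), from world to camera coordinates, as OpenCV has them; the wrist camera has in their place "mount" (4x4, takes a point from camera to tool coordinates, whose origin is the TCP and whose axes are the flange's). Camera axes: x right, y down, z forward; pixel columns grow to the right and rows downward; lengths in mm; the calibration is good to about 2 mm. A picture is of the moment at which its call begins: read the wrist's pose just before it.
- finish_job(): hands the job in; it is judged then, once.
The state is a dict: "time_s": time; "joints": joint angles; "dq": joint speeds; "tau": joint torques, N m; "eef_pos": TCP position; "ee_rot": TCP orientation; "force": force on the tool from outside, world axes, zero at the start; "wrist_torque": the same for the moment, N m; "grip_width": opening from 0.0 (shut) to 1.0 (fully open); "grip_force": force on a finger pad.
Only numpy, scipy, OpenCV 4.12 (cv2) and the standard library are available. Lean on these libraries where they do the work, as an engineer would, in place of code of your own. Each camera call takes 0.05 s, during which the arm holds its last target. There are 200 camera calls.

TASK

The wooden cutlery chest on the pantry counter is shut by a concealed catch: one of the five inlaid wooden blocks along its front rail sinks when it is pressed. Feel along the blocks with a fingertip until you find the one that gives, press it right in so that the lid springs open, then take your hand away and leave the lid standing open. Nothing is picked up, and everything standing on and around the chest stays where it is.

Things in the scene. Friction and masses are not known exactly. Their poses are not given: they have to be found in the camera images.
- chest: shut, heavy wooden cutlery chest, fixed to the counter: 280 mm deep (its x), 460 wide (its y), 105 high, turned up to 0.25 rad. Origin: centre of its underside; x points from its front (robot side) to its back, z up. Its flat top, 105 mm above the counter, is a fixed front rail (chest x -140 to -70 mm) and behind it the lid (chest x -69 to 140 mm), level with each other
- rail_middle (a point): middle of the rail's top face (chest x -105, y 0, z 105 mm), over the middle one of five inlaid blocks of the same wood, alike to the eye; axes as the chest's. The row runs along y: centres at y -134, -67, 0, 67, 134 mm. Each block is 42 mm along x and 54 along y, with its face 1.5 mm below the rail's. Four are solid and do not move; the fifth, in any of the five places, is the catch
- catch (a joint): how far the catch block is pressed in: 0 at rest, 0.005 m fully in; it lets go of the lid at about 0.003 m. Pressed straight down with about 5 to 6 N it sinks 5 mm into its pocket, and springs back when let go. The pocket is 57 by 45 mm in a rigid rail: the fingertip must fit inside it. Only touch tells which block it is; its place is not given
- lid (a joint): opening angle of the lid, hinged along the chest's back edge: 0 shut, 1.35 rad fully open, where it stays. Once the catch lets go, a spring lifts it by itself in 1 to 3 s, its front edge rising up and back from the rail; against an obstacle it pushes with less than 6 N, and goes on when the way is clear
- lid_front (a point): middle of the lid's front edge, at its top face; when shut 36 mm behind the row of blocks
- napkin_ring: plain steel napkin ring, 38 mm across and 28 mm high, standing on end on the left (+y) end of the chest's rail; origin at the centre of its foot
- salt_dish: small white china salt dish, 42 mm across and 22 mm high, standing on the right (-y) end of the chest's rail; origin at the centre of its foot
- coffee_cup: white mug, 72 mm across and 62 mm high, on the counter just in front of the chest, its handle towards the robot; origin at the centre of its foot
- spoon: steel spoon lying flat on the counter just in front of the chest; origin in its underside
- pepper_mill: dark wooden pepper mill, 54 mm across and 155 mm high, left of the chest; origin at the centre of its foot
- jam_jar: amber glass jar with a steel cap, 70 mm across and 95 mm high, right of the chest; origin at the centre of its foot

How it is judged (in metres and radians):
On the way, in this order (a step that is already met when the one before it is completed fails the run):
1. the catch block is pressed in far enough to let go of the lid (value of joint catch above 0.0025 m), for 0.02 s.
2. the lid springs open (value of joint lid above 1 rad), for 0.1 s.
At the end, for the whole second after the job is handed in: the lid stands open by more than 1.1 rad, the catch block has sprung back to within 1 mm, and the six loose things are within 15 mm of where they stood (value of joint lid above 1.1 rad and value of joint catch below 0.001 m and distance of each of napkin_ring, salt_dish, coffee_cup, spoon, pepper_mill, jam_jar from where it was at the start of the episode below 0.015 m); the robot touches nothing.
It fails at once if one of the loose things is picked up, pushed or knocked more than 15 mm from its place (distance of any of napkin_ring, salt_dish, coffee_cup, spoon, pepper_mill, jam_jar from where it was at the start of the episode above 0.015 m).
It also fails if it takes over 58 s, if anything falls off the work surface, if the arm or the gripper's body presses on something with over 40 N, if the wrist force passes 120 N, or if a joint passes its speed limit or range.

## Working session

There is one attempt and no reset: what is moved stays moved. The work goes in short steps, Python scripts to look and compute and a tool call to move; the robot and the scene stay as the last step left them, time stands still between calls to the robot, and variables do not carry over. Pictures are saved under pics/ and viewed, at most 10 in all, crops included, and the job is handed in when it is done.

Besides the shell and the picture viewer there is one more tool, called after "Call:" in YAML: its name, and indented under it one key for each argument. step_arm: Moves the arm, as the interface text tells. Its arguments: {"type":"object","properties":{"plan":{"type":"array"},"squeeze":{"type":"number"}},"required":["plan"]}

```bash
mkdir -p pics; ls; python3 - <<'E'
from rig import *
import cv2,pickle
s=sense();print(s)
for n in("top","scene"):
    c=capture(n);pickle.dump(c,open(n+'.pkl','wb'));cv2.imwrite(f'pics/{n}0.png',c['color'][...,::-1]);print({k:v for k,v in c.items() if k not in('color','depth')})
E
```

```text
pics
{'time_s': 0.0, 'joints': array([ 9.92568813e-01,  3.13433151e-01,  1.49848025e+00, -5.97999577e-06,
        1.33096889e+00, -2.23425352e-01]), 'dq': array([-2.68655509e-04, -9.76184659e-04,  3.17262988e-04, -1.08380894e-03,
       -9.56935618e-04,  7.32998924e-05]), 'tau': array([ 2.82311421e-04, -4.12270582e+01, -2.59739292e+01, -1.81362025e-04,
        4.15352115e-03, -2.74273138e-07]), 'eef_pos': array([182.31438617, 492.14100009, 303.32738208]), 'ee_rot': array([-2.48920769e-04,  1.76471304e-01,  9.84305574e-01, -5.94841714e-04]), 'force': array([-0.18082262,  0.31113725, -0.01434962]), 'wrist_torque': array([ 0.02048829,  0.02802495, -0.0537097 ]), 'grip_force': 0.0, 'grip_width': 0.9984213802353281}
{'vertical_fov': 57.26929669343044, 'cx': 322.3969490192554, 'cy': 203.6974022817662, 'k1': -0.08088522277532413, 'rvec': array([ 2.10483352, -2.15418968,  0.19972915]), 'tvec': array([ 30.12159066, 605.09587807, 977.51151329])}
{'vertical_fov': 44.591955602852366, 'cx': 326.19135399348465, 'cy': 202.90258989018912, 'k1': 0.03490615124201672, 'rvec': array([ 1.64301955,  2.11760315, -0.6955044 ]), 'tvec': array([ 133.59388695, -437.23737589, 2055.52077006])}
```

View pics/top0.png

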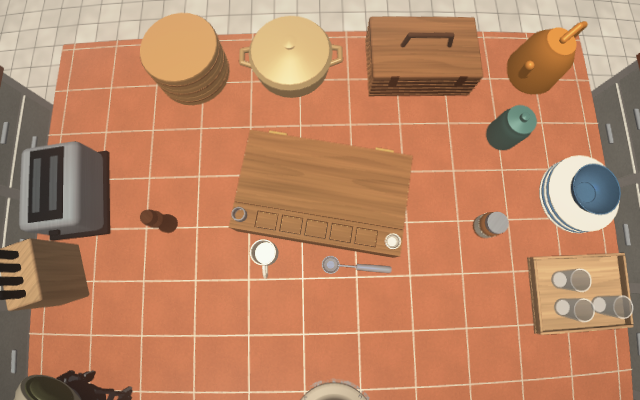

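View pics/scene0.png

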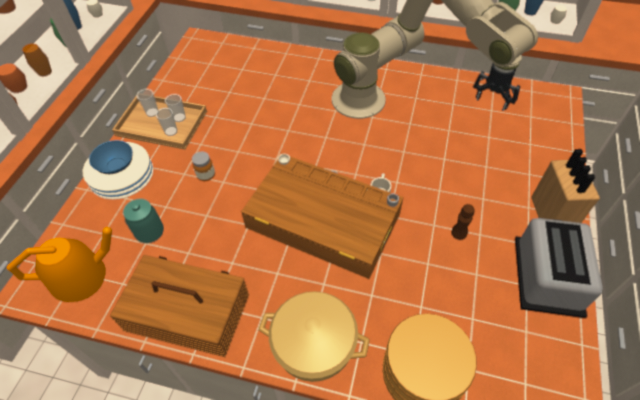

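The top view shows the chest, with its five blocks from about (266,220) to (367,237). The ring is at (238,214), the dish at (392,241), the mug at (264,253) and the spoon at (355,266). I'll cast the block centres onto the rail plane.

```bash
cat > h.py <<'E'
import numpy as np,cv2,pickle
from scipy.spatial.transform import Rotation as R
def cam(c,pose=None):
    f=200/np.tan(np.radians(c['vertical_fov'])/2)
    K=np.array([[f,0,c['cx']],[0,f,c['cy']],[0,0,1]]);d=np.array([c['k1'],0,0,0,0])
    if pose is None:
        A=cv2.Rodrigues(c['rvec'])[0];A,o=A.T,-A.T@c['tvec'].ravel()
    else:
        p,q=pose;T=R.from_quat(np.roll(q,-1)).as_matrix();M=np.array(c['mount']);A=T@M[:3,:3];o=T@M[:3,3]+p
    return K,d,A,o
def plane(c,uv,z,pose=None):
    K,d,A,o=cam(c,pose)
    n=cv2.undistortPoints(np.array(uv,float).reshape(-1,1,2),K,d)[:,0]
    r=np.c_[n,np.ones(len(n))]@A.T
    return o+r*((z-o[2])/r[:,2])[:,None]
E
python3 - <<'E'
from h import *
c=pickle.load(open('top.pkl','rb'))
P=plane(c,[(266,220),(291,224),(316,229),(341,233),(367,237)],105);print(P.round(1))
print(plane(c,[(231,229),(400,249),(412,155),(250,130)],105).round(1))
d=c['depth'];K,D,A,o=cam(c)
for u,v in[(266,220),(316,229),(367,237),(320,180)]:
    n=cv2.undistortPoints(np.array([[[u,v]]],float),K,D)[0,0];print((o+A@np.r_[n,1]*d[v,u]).round(1))
cv2.imwrite('pics/topc.png',cv2.resize(c['color'][195:280,220:420,::-1],None,fx=4,fy=4,interpolation=cv2.INTER_CUBIC))
E
```

```text
[[555.8 167.6 105. ]
 [543.6 101.1 105. ]
 [528.8  35.  105. ]
 [516.6 -30.8 105. ]
 [504.4 -99.2 105. ]]
[[ 533.7  260.9  105. ]
 [ 470.5 -185.   105. ]
 [ 727.7 -234.5  105. ]
 [ 810.6  214.1  105. ]]
[556.  167.8 103.4]
[529.1  35.1 102.2]
[504.5 -99.3 103.9]
[660.8  21.5 109.6]
```

View pics/topc.png

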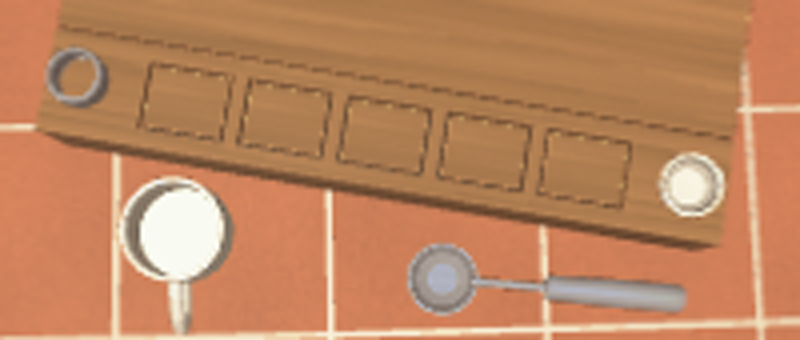

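Reading the crop, the block centres are about (266,220), (291,224), (316,228.5), (341,232.5) and (366,237), so yaw is about -0.19 and the rail middle about (530,34). The ring and dish stand at the rail ends. I'll hover over the middle with the fingers shut.

Call:
step_arm:
  plan:
    - {"offset":[-4,-2.6,0],"rot":[0,0,-1],"gripper":0}
    - {"offset":[-8,-5.1,0],"rot":[0,0,-2],"gripper":0}
    - {"offset":[-12,-7.7,0],"rot":[0,0,-3],"gripper":0}
    - {"offset":[-16,-10.2,0],"rot":[0,0,-4],"gripper":0}
    - {"offset":[-20,-12.8,0],"rot":[0,0,-5],"gripper":0}
    - {"offset":[-24,-15.3,0],"rot":[0,0,-6],"gripper":0}
    - {"offset":[-28,-17.8,0],"rot":[0,0,-7],"gripper":0}
    - {"offset":[-32,-20.4,0],"rot":[0,0,-8],"gripper":0}
    - {"offset":[-36,-22.9,0],"rot":[0,0,-9],"gripper":0}
    - {"offset":[-40,-25.5,0],"rot":[0,0,-9.4],"gripper":0}
    - {"offset":[-44,-28,0],"rot":[0,0,-9.4],"gripper":0}
    - {"offset":[-48.5,-30.8,0],"rot":[0,0,-9.4],"gripper":0}

```text
time_s: 1.3
eef_pos: [529.1, 35.7, 303.7]
ee_rot: [-0.0, 0.095, 0.995, 0.0]
force: [0.4, -0.0, -0.5]
grip_width: 0.001
grip_force: 0.0
```

Call:
step_arm:
  plan:
    - {"offset":[0,0,0],"rot":[0,0,0],"gripper":0}
    - {"offset":[0,0,0],"rot":[0,0,0],"gripper":0}
    - {"offset":[0,0,0],"rot":[0,0,0],"gripper":0}
    - {"offset":[0,0,0],"rot":[0,0,0],"gripper":0}

```text
time_s: 1.7
eef_pos: [527.9, 38.4, 304.1]
ee_rot: [0.0, 0.094, 0.996, 0.0]
force: [0.5, 0.9, 0.4]
grip_width: -0.001
grip_force: 0.0
```

```bash
python3 - <<'E'
from rig import *
from h import *
s=sense();c=capture("wrist");pickle.dump((s,c),open('w.pkl','wb'));print(s['eef_pos'],s['ee_rot'],s['force'],s['grip_width'],c['mount'])
cv2.imwrite('pics/w0.png',c['color'][...,::-1])
E
```

```text
[527.85352488  38.37394343 304.06396899] [9.59846058e-06 9.44871502e-02 9.95526080e-01 4.93386938e-05] [0.53990538 0.86611647 0.37410076] -0.0005124070876369333 [[ 1.89742411e-04 -9.46523375e-01 -3.22635189e-01  8.17266945e+01]
 [ 9.99999931e-01  2.82956137e-04 -2.42013897e-04  1.15038067e+00]
 [ 3.20363418e-04 -3.22635121e-01  9.46523363e-01 -6.91115111e+01]
 [ 0.00000000e+00  0.00000000e+00  0.00000000e+00  1.00000000e+00]]
```

View pics/w0.png

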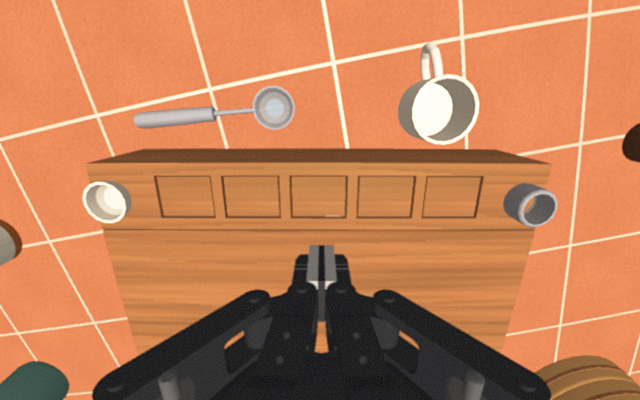

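The wrist view shows the blocks in a level row at v≈197, u≈185, 252, 319, 386 and 452, with the tool square to them. The dish is at (107,201) and the ring at (530,205).

```bash
python3 - <<'E'
from h import *
s,c=pickle.load(open('w.pkl','rb'));pose=(s['eef_pos'],s['ee_rot'])
T=R.from_quat(np.roll(s['ee_rot'],-1)).as_matrix()
P=plane(c,[(452,197),(386,197),(319,197),(252,197),(185.5,197)],104,pose)
print(P.round(1)); print(((P-s['eef_pos'])@T).round(1))
t=plane(pickle.load(open('top.pkl','rb')),[(266.3,219.9),(291,224.3),(316.1,228.4),(341,232.6),(366,237)],104)
print(t.round(1));print(((t-s['eef_pos'])@T).round(1))
E
```

```text
[[557.5 167.7 104. ]
 [545.  102.2 104. ]
 [532.4  36.5 104. ]
 [519.8 -29.3 104. ]
 [507.1 -95.4 104. ]]
[[  -4.7  132.6  200.1]
 [  -4.8   65.9  200.1]
 [  -4.8   -1.   200.1]
 [  -4.8  -68.   200.1]
 [  -4.8 -135.3  200.1]]
[[556.2 166.9 104. ]
 [542.9 101.2 104. ]
 [530.5  34.8 104. ]
 [517.8 -30.9 104. ]
 [504.5 -96.6 104. ]]
[[  -3.6  131.6  200.1]
 [  -3.    64.5  200.1]
 [  -3.3   -3.1  200.1]
 [  -3.2  -69.9  200.1]
 [  -2.5 -137.   200.1]]
```

Call:
step_arm:
  plan:
    - {"offset":[-0.4,-0.2,2],"rot":[0,0,0],"gripper":0}
    - {"offset":[-0.4,-0.2,5],"rot":[0,0,0],"gripper":0}
    - {"offset":[-0.4,-0.2,8],"rot":[0,0,0],"gripper":0}
    - {"offset":[-0.4,-0.2,10],"rot":[0,0,0],"gripper":0}
    - {"offset":[-0.4,-0.2,11.5],"rot":[0,0,0],"gripper":0}
    - {"offset":[-0.4,-0.2,11.9],"rot":[0,0,0],"gripper":0}
    - {"offset":[-0.4,-0.2,11.9],"rot":[0,0,0],"gripper":0}
    - {"offset":[-0.4,-0.2,11.9],"rot":[0,0,0],"gripper":0}
    - {"offset":[-0.4,-0.2,11.9],"rot":[0,0,0],"gripper":0}
    - {"offset":[-0.4,-0.2,11.9],"rot":[0,0,0],"gripper":0}

```text
time_s: 2.75
eef_pos: [532.1, 34.7, 185.5]
ee_rot: [0.001, 0.095, 0.995, -0.0]
force: [0.7, 0.1, -0.4]
grip_width: -0.0
grip_force: 0.0
```

Call:
step_arm:
  plan:
    - {"offset":[0,0,0.2],"rot":[0,0,0],"gripper":0}
    - {"offset":[0,0,0.4],"rot":[0,0,0],"gripper":0}
    - {"offset":[0,0,0.6],"rot":[0,0,0],"gripper":0}
    - {"offset":[0,0,0.8],"rot":[0,0,0],"gripper":0}
    - {"offset":[0,0,0.95],"rot":[0,0,0],"gripper":0}
    - {"offset":[0,0,0.95],"rot":[0,0,0],"gripper":0}
    - {"offset":[0,0,0.95],"rot":[0,0,0],"gripper":0}

```text
time_s: 3.45
eef_pos: [531.9, 34.7, 176.1]
ee_rot: [0.0, 0.095, 0.995, -0.0]
force: [-2.9, 0.1, 8.7]
grip_width: -0.001
grip_force: 4.4
```

Call:
step_arm:
  plan:
    - {"offset":[0,0,0.1],"rot":[0,0,0],"gripper":0}
    - {"offset":[0,0,0.1],"rot":[0,0,0],"gripper":0}
    - {"offset":[0,0,0.1],"rot":[0,0,0],"gripper":0}

```text
time_s: 3.75
eef_pos: [531.9, 34.6, 176.1]
ee_rot: [0.0, 0.095, 0.995, -0.0]
force: [-8.3, 0.5, 17.6]
grip_width: 0.002
grip_force: 8.9
```

The middle block is solid: 17.6 N with no further travel. Next is the one at +67.

Call:
step_arm:
  plan:
    - {"offset":[0,0,-0.8],"rot":[0,0,0],"gripper":0}
    - {"offset":[0,0,-1.3],"rot":[0,0,0],"gripper":0}
    - {"offset":[0,3.3,-1.3],"rot":[0,0,0],"gripper":0}
    - {"offset":[0,6.7,-1.3],"rot":[0,0,0],"gripper":0}
    - {"offset":[0,6.7,-1.3],"rot":[0,0,0],"gripper":0}
    - {"offset":[0,6.7,-1.0],"rot":[0,0,0],"gripper":0}
    - {"offset":[0,6.7,-0.7],"rot":[0,0,0],"gripper":0}
    - {"offset":[0,6.7,-0.4],"rot":[0,0,0],"gripper":0}
    - {"offset":[0,6.7,-0.2],"rot":[0,0,0],"gripper":0}
    - {"offset":[0,6.7,-0.05],"rot":[0,0,0],"gripper":0}
    - {"offset":[0,6.7,-0.05],"rot":[0,0,0],"gripper":0}
    - {"offset":[0,6.7,-0.05],"rot":[0,0,0],"gripper":0}

```text
time_s: 4.95
eef_pos: [544.5, 99.8, 176.1]
ee_rot: [0.0, 0.095, 0.995, -0.0]
force: [-6.1, -1.1, 11.7]
grip_width: 0.001
grip_force: 6.3
```

Solid as well. Next is +134.

Call:
step_arm:
  plan:
    - {"offset":[0,0,-0.8],"rot":[0,0,0],"gripper":0}
    - {"offset":[0,0,-1.3],"rot":[0,0,0],"gripper":0}
    - {"offset":[0,3.3,-1.3],"rot":[0,0,0],"gripper":0}
    - {"offset":[0,6.7,-1.3],"rot":[0,0,0],"gripper":0}
    - {"offset":[0,6.7,-1.3],"rot":[0,0,0],"gripper":0}
    - {"offset":[0,6.7,-1.0],"rot":[0,0,0],"gripper":0}
    - {"offset":[0,6.7,-0.7],"rot":[0,0,0],"gripper":0}
    - {"offset":[0,6.7,-0.4],"rot":[0,0,0],"gripper":0}
    - {"offset":[0,6.7,-0.2],"rot":[0,0,0],"gripper":0}
    - {"offset":[0,6.7,0],"rot":[0,0,0],"gripper":0}
    - {"offset":[0,6.7,0],"rot":[0,0,0],"gripper":0}
    - {"offset":[0,6.7,0],"rot":[0,0,0],"gripper":0}

```text
time_s: 6.15
eef_pos: [557.3, 165.6, 176.1]
ee_rot: [0.0, 0.095, 0.995, -0.0]
force: [-5.6, -2.4, 11.0]
grip_width: -0.006
grip_force: 5.6
```

Solid. Next is -67, which is 20.1 cm along -y.

Call:
step_arm:
  plan:
    - {"offset":[0,0,-0.8],"rot":[0,0,0],"gripper":0}
    - {"offset":[0,0,-1.5],"rot":[0,0,0],"gripper":0}
    - {"offset":[0,-4,-1.5],"rot":[0,0,0],"gripper":0}
    - {"offset":[0,-8,-1.5],"rot":[0,0,0],"gripper":0}
    - {"offset":[0,-12,-1.5],"rot":[0,0,0],"gripper":0}
    - {"offset":[0,-16,-1.5],"rot":[0,0,0],"gripper":0}
    - {"offset":[0,-20.1,-1.5],"rot":[0,0,0],"gripper":0}
    - {"offset":[0,-20.1,-1.5],"rot":[0,0,0],"gripper":0}
    - {"offset":[0,-20.1,-1.5],"rot":[0,0,0],"gripper":0}
    - {"offset":[0,-20.1,-1.2],"rot":[0,0,0],"gripper":0}
    - {"offset":[0,-20.1,-0.9],"rot":[0,0,0],"gripper":0}

```text
time_s: 7.25
eef_pos: [519.3, -30.1, 183.7]
ee_rot: [0.0, 0.094, 0.996, 0.0]
force: [-0.2, 1.0, -0.3]
grip_width: -0.002
grip_force: 0.0
```

Call:
step_arm:
  plan:
    - {"offset":[0,0,0.2],"rot":[0,0,0],"gripper":0}
    - {"offset":[0,0,0.4],"rot":[0,0,0],"gripper":0}
    - {"offset":[0,0,0.6],"rot":[0,0,0],"gripper":0}
    - {"offset":[0,0,0.75],"rot":[0,0,0],"gripper":0}
    - {"offset":[0,0,0.9],"rot":[0,0,0],"gripper":0}
    - {"offset":[0,0,0.9],"rot":[0,0,0],"gripper":0}
    - {"offset":[0,0,0.9],"rot":[0,0,0],"gripper":0}

```text
time_s: 7.95
eef_pos: [519.2, -31.1, 175.0]
ee_rot: [0.0, 0.095, 0.995, 0.0]
force: [-0.6, 1.0, 2.2]
grip_width: -0.002
grip_force: 0.8
```

This block gives: 1.1 mm at 2.2 N. I'll press it right in, then withdraw up and toward the robot.

Call:
step_arm:
  plan:
    - {"offset":[0,0,0.15],"rot":[0,0,0],"gripper":0}
    - {"offset":[0,0,0.3],"rot":[0,0,0],"gripper":0}
    - {"offset":[0,0,0.45],"rot":[0,0,0],"gripper":0}
    - {"offset":[0,0,0.45],"rot":[0,0,0],"gripper":0}
    - {"offset":[0,0,0.45],"rot":[0,0,0],"gripper":0}

```text
time_s: 8.45
eef_pos: [519.3, -31.1, 171.1]
ee_rot: [0.0, 0.095, 0.995, -0.0]
force: [-3.8, 2.1, 11.4]
grip_width: -0.001
grip_force: 5.5
```

Call:
step_arm:
  plan:
    - {"offset":[0,0,-1],"rot":[0,0,0],"gripper":0}
    - {"offset":[1,0,-3],"rot":[0,0,0],"gripper":0}
    - {"offset":[3,0,-6],"rot":[0,0,0],"gripper":0}
    - {"offset":[6,0,-9],"rot":[0,0,0],"gripper":0}
    - {"offset":[9,0,-12],"rot":[0,0,0],"gripper":0}
    - {"offset":[12,0,-14],"rot":[0,0,0],"gripper":0}
    - {"offset":[14,0,-15],"rot":[0,0,0],"gripper":0}
    - {"offset":[14,0,-15],"rot":[0,0,0],"gripper":0}
    - {"offset":[14,0,-15],"rot":[0,0,0],"gripper":0}
    - {"offset":[14,0,-15],"rot":[0,0,0],"gripper":0}
    - {"offset":[14,0,-15],"rot":[0,0,0],"gripper":0}
    - {"offset":[14,0,-15],"rot":[0,0,0],"gripper":0}

```text
time_s: 9.65
eef_pos: [382.1, -4.7, 319.9]
ee_rot: [-0.001, 0.095, 0.995, 0.0]
force: [0.0, -0.0, 0.1]
grip_width: -0.0
grip_force: 0.0
```

Call:
step_arm:
  plan:
    - {"offset":[0,0,0],"rot":[0,0,0],"gripper":0}
    - {"offset":[0,0,0],"rot":[0,0,0],"gripper":0}
    - {"offset":[0,0,0],"rot":[0,0,0],"gripper":0}
    - {"offset":[0,0,0],"rot":[0,0,0],"gripper":0}
    - {"offset":[0,0,0],"rot":[0,0,0],"gripper":0}
    - {"offset":[0,0,0],"rot":[0,0,0],"gripper":0}
    - {"offset":[0,0,0],"rot":[0,0,0],"gripper":0}
    - {"offset":[0,0,0],"rot":[0,0,0],"gripper":0}
    - {"offset":[0,0,0],"rot":[0,0,0],"gripper":0}
    - {"offset":[0,0,0],"rot":[0,0,0],"gripper":0}
    - {"offset":[0,0,0],"rot":[0,0,0],"gripper":0}
    - {"offset":[0,0,0],"rot":[0,0,0],"gripper":0}

```text
time_s: 10.85
eef_pos: [381.7, -4.6, 320.4]
ee_rot: [0.0, 0.095, 0.995, 0.0]
force: [-0.3, -0.6, 0.0]
grip_width: -0.001
grip_force: 0.0
```

```bash
python3 - <<'E'
from rig import *
import cv2
c=capture("scene");cv2.imwrite('pics/s1.png',c['color'][...,::-1])
print(sense()['eef_pos'],sense()['force'])
E
```

```text
[381.72035862  -4.59904954 320.37881197] [ 0.31420485 -0.48478499 -1.02460146]
```

View pics/s1.png

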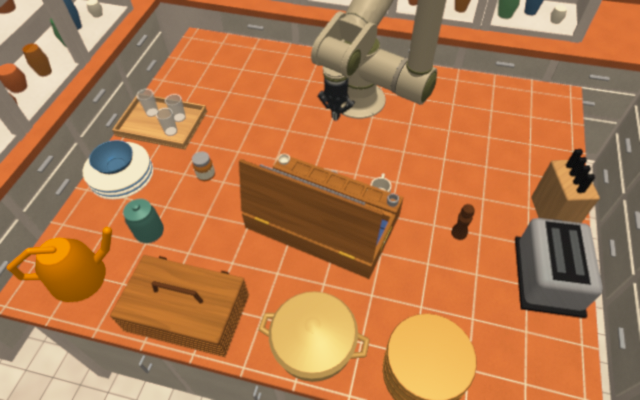

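The lid stands open, its upper edge running from (240,163) to (395,222), and everything is in its place. I'll let it settle, then hand in.

Call:
step_arm:
  plan:
    - {"offset":[0,0,0],"rot":[0,0,0],"gripper":0}
    - {"offset":[0,0,0],"rot":[0,0,0],"gripper":0}
    - {"offset":[0,0,0],"rot":[0,0,0],"gripper":0}
    - {"offset":[0,0,0],"rot":[0,0,0],"gripper":0}
    - {"offset":[0,0,0],"rot":[0,0,0],"gripper":0}
    - {"offset":[0,0,0],"rot":[0,0,0],"gripper":0}
    - {"offset":[0,0,0],"rot":[0,0,0],"gripper":0}
    - {"offset":[0,0,0],"rot":[0,0,0],"gripper":0}
    - {"offset":[0,0,0],"rot":[0,0,0],"gripper":0}
    - {"offset":[0,0,0],"rot":[0,0,0],"gripper":0}
    - {"offset":[0,0,0],"rot":[0,0,0],"gripper":0}
    - {"offset":[0,0,0],"rot":[0,0,0],"gripper":0}

```text
time_s: 12.1
eef_pos: [381.7, -4.6, 320.4]
ee_rot: [0.0, 0.095, 0.995, -0.0]
force: [0.2, 0.2, 0.2]
grip_width: 0.0
grip_force: 0.0
```

```bash
python3 -c "
from rig import *
print(finish_job())"
```

```text
the job is handed in; nothing more can be done
None
```

The catch was the block at y = -67 mm; I pressed it fully in, the lid sprang open, and I handed the job in at about 12 s with the arm clear and the loose things looking unmoved in the last picture (no verdict was returned).

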